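Brush out the filler cartridge

ROBOT

A 6-joint arm with a two-finger parallel gripper is mounted at the origin on the work surface. World frame = base frame: x ahead of the robot, y to its left, z up, the work surface at z = 0. Lengths are in m, angles in rad, forces in N, time in s.
With the tool pointing down it reaches from about 0.15 to 0.775 m from the base axis. Payload 6.1 kg.
Tool frame: the origin (TCP) lies where the fingers leave the gripper's body, on its centre line; the fingertips stand 73 mm ahead of it and the grasp point (between the pads) lies 54 mm ahead of it (robot.grip_depth is the distance from the TCP to the grasp point, in m); z points along the fingers, y is the line along which they close (so a half turn about z gives the same grasp; the last joint's range is limited). The gripper opens to 85 mm and grips with 20 to 120 N. Pads are 22 mm wide; open, the fingers measure 114 mm over their backs; the gripper's body (76 mm by 85 mm) begins 54 mm behind the grasp point. The pads swing forward as they close: fully open they stand 13 mm farther back than shut.
Start: joints at [0, 0.126, -0.04, 1.405, 0, 1.571], TCP at [0.525, -0, 0.304] pointing down, gripper open.
Joint ranges: [-2.72, 2.72], [-0.95, 1.95], [-1.27, 1.35], [-1.78, 2.02], [-1.46, 1.47], [-3.14, 3.14]. Speed limits (rad/s): [2.39, 2.39, 3.01, 3.14, 3.14, 3.14].

INTERFACE

Orientations are given as a unit quaternion [w, x, y, z].
In Python, from workcell import robot gives the robot as it stands.
- The arm moves only by the shell command python3 -m crank 'ROWS' [FORCE]. ROWS is JSON, a list of rows, each a list of 5 numbers: the opening, from 0 (shut) to 1 (fully open), then the shift along the world's x, y, z scaled (see below), then the turn about the world's z scaled (see below). A call has 1 to 10 rows; each row shifts and turns the commanded pose from where the row before left it; what a row does not reach is not made up. The controller multiplies each number of a shift by 1 m and each number of a turn by 90 degrees. A row lasts 1/12 s, in which the tool goes at most 41.7 mm and 7.16 degrees, less where a joint would pass 70% of its speed; a pose out of reach is approached as far as the arm can. A call with a number of a shift or a turn outside -1 to 1 is refused whole. A call with a gripper value outside its range is refused whole. The fingers move at their own pace and stop on an object; FORCE is the grip in N (left out, the last holds). Time passes only in rows, so rows that do not move let the fingers close. It gives the time, the measured TCP pose, the force, the opening and the grip force at its end, in the units of the state.
- robot.observe(): the state, without advancing time (a new reading comes with each control period).
- robot.capture(name): name is "scene" or "side" or "wrist"; returns a dict with "pixels" (420x560x3 uint8, red, green, blue), "depth" (420x560 float32, m along the optical axis (not along the pixel's ray), 0 where there is no reading), "vertical_fov" (degrees; the focal length in pixels is half the picture's height over the tangent of half this angle, whatever the lens; pixels are square), "cx", "cy" (the principal point, pixels), "k1" (the pictures are not rectified: a ray, as slopes to the right and down, at radius r is drawn at 1 + k1 r^2 times it, then the intrinsics apply), "pose" (4x4, takes a point from camera to world coordinates). Camera axes: x right, y up, looking along -z (the intrinsics and any distortion apply to the point x, -y, -z); pixel columns grow to the right and rows downward; lengths in m; the calibration is good to about 2 mm. A picture is of the moment at which its call begins.
- robot.hand_in(): hands the job in; it is judged then, once.
Trained networks look in a picture, given as the dict that the camera call returned (one of the last four; its "shot" number tells which), for a name from the list of things; names that differ only in an ending like _2 or _b are one class to them, and where a whole thing is asked for, a point or a joint stands for the part that bears it (a point fixed in the world has none). Each returns a list of dicts, best first, with "conf" (0 to 1); they miss things now and then, are a little off and sometimes report something else, mostly with a low value. They report only what shows in the picture. A call takes as long as a camera call. They do not tell look-alikes from the thing itself.
- robot.look_for(picture, name): "position" ([row, column] in pixels, amid what is visible of it).
- robot.landmark_of(picture, name): "position" ([row, column] in pixels: a listed point, or the origin of a listed thing).
The state is a dict: "time_s": time; "joint_positions": joint angles; "qd": joint speeds; "joint_efforts": joint torques, N m; "eef_pos": TCP position; "ee_rot": TCP orientation; "contact_force": force on the tool from outside, world axes, zero at the start; "wrist_torque": the same for the moment, N m; "width": finger opening in m; "grasp_force": force on a finger pad.
Only numpy, scipy, OpenCV 4.12 (cv2) and the standard library are available. Lean on these libraries where they do the work, as an engineer would, in place of code of your own. Each camera call takes 0.05 s, during which the arm holds its last target. There are 200 camera calls.

TASK

Take the long brush from its stand and scrub out the open filler cartridge: lower the brush down the middle until the bristles lightly touch the plunger, whose depth you must feel for, then rub up the wall on the clamp lug's side until the brush's lower end is just inside the rim, and go back down onto the plunger, and do the same on the wall opposite the lug, finishing down on the plunger. Press lightly, so that the plunger is not pushed down. Then hang the brush back upright in its stand, its collar flat on the plate, and leave the other things on the bench where they are.

Things in the scene. Friction and masses are not known exactly. Their poses are not given: they have to be found in the camera images.
- brush: bottle brush, 200 mm long, hanging upright by its collar in the stand. Origin: centre of the collar's underside; z up along the handle. Steel collar 54 mm across, 5 mm thick; above it a round wooden handle 24 mm across, up to 72 mm above the origin; below it a wire neck that springs sideways just under the collar (about 230 N/m at the bristles) and a black bristle head
- brush_grip (a point): point on the handle's axis, 36 mm above the collar's underside: where to grip, from above
- brush_tip (a point): centre of the lower end of the bristle head, 128 mm below the collar's underside while the neck is straight; it moves as the neck bends. The head is 55 mm long, 34 mm across at its widest (6 to 24 mm above this point), tapering to 24 mm at its top
- cartridge: fixed upright aluminium tube, open on top, 68 mm outside, 60 mm inside, 130 mm high, on a wooden foot 100 x 100 x 12 mm. Origin: centre of its underside, on the bench; z up; +y points from the axis to the clamp lug, a dark steel block on the outside (reaching 60 mm from the axis, 15 to 35 mm below the rim)
- cartridge_mouth (a point): centre of the mouth, level with the rim, 130 mm above the bench; axes as the cartridge. In the tube is a flat dark plunger held by friction, left at an unknown depth 80 to 112 mm below the rim; it slips if pushed with more than about 12 N
- stand: fixed brush stand: plywood plate 80 (x) x 110 (y) mm, 8 mm thick, top 140 mm above the bench, on two posts 46 mm either side of the middle along its y, on a 110 mm square foot 8 mm thick. Origin: centre of its underside.
- stand_hole (a point): centre of the stand's 43 mm hole, at the top face of the plate; the brush's collar rests here
- block_a: steel set-up block 75 x 50 x 25 mm with rows of holes, lying flat; bystander; origin: centre of its underside
- block_b: second such steel block; bystander; origin: centre of its underside
- veneer_stack: small stack of triangular wood veneers, 60 mm a side, 12 mm high; bystander; origin: centre of its underside
- veneer_stack_b: second such stack, 9 mm high; bystander; origin: centre of its underside
- cutter: grey utility cutter 130 mm long; bystander; origin: centre of its underside
- glue_bottle: white glue bottle, 52 mm across, 140 mm tall; bystander; origin: centre of its underside
- varnish_can: steel varnish can, 72 mm across, 100 mm tall; bystander; origin: centre of its underside
- screwdriver: screwdriver lying on the bench; bystander; origin: between its ends
Things that resemble listed ones, but are neither listed nor needed, are in the scene too. What is shaped like the brush but green or purple is not meant.

How it is judged:
By the outcome, as a careful person would: the job done as asked, in the order asked, and still so for the second after the job is handed in, with the robot touching nothing.
It also fails if it takes over 64 s, if anything falls off the work surface, if the arm or the gripper's body presses on something with over 40 N, if the wrist force passes 120 N, or if a joint passes its speed limit or range.

## Working session

There is one attempt and no reset: what is moved stays moved. The work goes in short steps, Python scripts to look and compute and a shell command to move; the robot and the scene stay as the last step left them, time stands still between calls to the robot, and variables do not carry over. Pictures are saved under pics/ and viewed, at most 10 in all, crops included, and the job is handed in when it is done.

```bash
mkdir -p pics; ls
cat > h.py <<'E'
import numpy as np, cv2
from workcell import robot
def K(c):
    h=c["pixels"].shape[0]; f=h/2/np.tan(np.radians(c["vertical_fov"])/2); return np.array([[f,0,c["cx"]],[0,f,c["cy"]],[0,0,1.]])
def ray(c,rc):
    p=cv2.undistortPoints(np.array([[[rc[1],rc[0]]]],float),K(c),np.array([c["k1"],0,0,0.]))[0,0]
    return np.array([p[0],-p[1],-1.])
def atz(c,rc,z):
    T=np.array(c["pose"]); d=T[:3,:3]@ray(c,rc); o=T[:3,3]; return o+d*(z-o[2])/d[2]
def cloud(c):
    h,w=c["depth"].shape; v,u=np.mgrid[:h,:w]
    p=cv2.undistortPoints(np.stack([u,v],-1).reshape(-1,1,2).astype(float),K(c),np.array([c["k1"],0,0,0.]))[:,0]
    d=c["depth"].reshape(-1); T=np.array(c["pose"])
    P=np.stack([p[:,0]*d,-p[:,1]*d,-d],-1)@T[:3,:3].T+T[:3,3]; P[d==0]=np.nan; return P.reshape(h,w,3)
def save(c,n): cv2.imwrite(f"pics/{n}.png",c["pixels"][:,:,::-1])
E
python3 - <<'E'
from h import *
for cam in ["scene","side"]:
    c=robot.capture(cam); save(c,cam); P=cloud(c)
    print(cam,np.round(c["pose"],3).tolist(),c["k1"])
    for n,z in [("brush_grip",.176),("cartridge_mouth",.13),("cartridge",0),("stand_hole",.14),("stand",0),("brush",.14)]:
        for r in robot.landmark_of(c,n)[:4]: print(n,np.round(r["position"]),round(r["conf"],2),np.round(atz(c,r["position"],z),3))
E
```

```text
pics
scene [[0.459, -0.699, 0.549, 1.36], [0.888, 0.349, -0.298, -0.473], [0.016, 0.625, 0.781, 1.298], [0.0, 0.0, 0.0, 1.0]] -0.10061546699597354
brush_grip [206. 232.] 0.64 [ 0.468 -0.158  0.176]
brush_grip [237. 255.] 0.62 [ 0.596 -0.147  0.176]
brush_grip [237. 193.] 0.6 [ 0.52  -0.294  0.176]
cartridge_mouth [183. 360.] 0.92 [0.522 0.245 0.13 ]
cartridge_mouth [265. 304.] 0.73 [ 0.708 -0.054  0.13 ]
cartridge [212. 352.] 0.79 [0.525 0.233 0.   ]
stand_hole [215. 227.] 0.8 [ 0.463 -0.173  0.14 ]
stand_hole [210. 353.] 0.34 [0.609 0.16  0.14 ]
stand [244. 231.] 0.71 [ 0.468 -0.173  0.   ]
brush [214. 226.] 0.92 [ 0.459 -0.176  0.14 ]
brush [248. 257.] 0.91 [ 0.606 -0.146  0.14 ]
brush [247. 198.] 0.67 [ 0.533 -0.288  0.14 ]
brush [168. 324.] 0.48 [0.425 0.173 0.14 ]
side [[-0.918, 0.316, -0.241, 0.318], [-0.398, -0.724, 0.564, 0.511], [0.004, 0.613, 0.79, 0.884], [0.0, 0.0, 0.0, 1.0]] -0.01149194826254367
brush_grip [130. 335.] 0.82 [ 0.514 -0.284  0.176]
brush_grip [160. 337.] 0.69 [ 0.473 -0.181  0.176]
brush_grip [162. 287.] 0.56 [ 0.582 -0.127  0.176]
cartridge_mouth [309. 239.] 0.88 [0.528 0.243 0.13 ]
cartridge_mouth [234. 250.] 0.57 [0.586 0.073 0.13 ]
cartridge_mouth [186. 220.] 0.3 [ 0.719 -0.026  0.13 ]
cartridge [330. 245.] 0.83 [0.529 0.236 0.   ]
stand_hole [172. 336.] 0.56 [ 0.468 -0.177  0.14 ]
stand [211. 331.] 0.88 [ 0.462 -0.162  0.   ]
stand [176. 335.] 0.52 [ 0.496 -0.289  0.   ]
brush [174. 339.] 0.94 [ 0.461 -0.174  0.14 ]
brush [139. 329.] 0.81 [ 0.526 -0.284  0.14 ]
brush [169. 285.] 0.76 [ 0.592 -0.134  0.14 ]
```

View pics/scene.png

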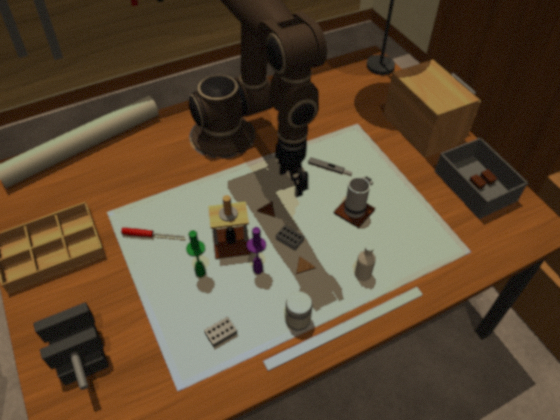

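View pics/side.png

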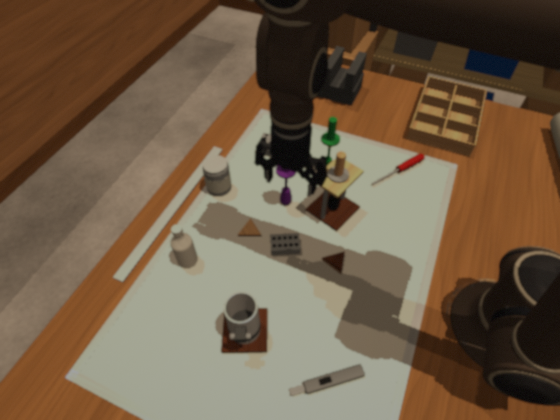

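The scene picture shows the wooden-handled brush in its stand at about (210,228), between the green brush at (245,195) and the purple one at (240,256). The cartridge is at (190,358), and in the side picture at (315,242). Next I refine these from depth and find the lug.

```bash
cat >> h.py <<'E'
from scipy.optimize import least_squares
def circ(p,r=None):
    if r: f=lambda x:np.hypot(p[:,0]-x[0],p[:,1]-x[1])-r
    else: f=lambda x:np.hypot(p[:,0]-x[0],p[:,1]-x[1])-x[2]
    return least_squares(f,[*np.mean(p,0)[:2]]+([] if r else [.03]),loss="soft_l1",f_scale=.001).x
E
python3 - <<'E'
from h import *
for cam in ["scene","side"]:
    c=robot.capture(cam); P=cloud(c).reshape(-1,3); P=P[~np.isnan(P[:,0])]
    def near(x,y,r,a,b): return P[(np.hypot(P[:,0]-x,P[:,1]-y)<r)&(P[:,2]>a)&(P[:,2]<b)]
    print(cam)
    q=near(.524,.243,.07,.02,.16); print("cart top",np.percentile(q[:,2],[90,97,99.5]))
    q=near(.524,.243,.05,.124,.14); print("rim",len(q),circ(q,.032),circ(q),q.mean(0))
    o=circ(q,.032)
    q=near(*o,.066,.09,.12); r=np.hypot(*(q[:,:2]-o).T); q=q[r>.038]; r=np.hypot(*(q[:,:2]-o).T); print("lug",len(q),np.round(np.c_[q,r,np.degrees(np.arctan2(q[:,1]-o[1],q[:,0]-o[0]))][::max(1,len(q)//12)],3))
    q=near(.463,-.175,.02,.15,.206); print("handle",len(q),circ(q,.012),q[:,2].max(), "top",q[q[:,2]>.205-.003].mean(0))
    q=near(.463,-.175,.03,.1425,.15);print("collar",len(q),circ(q,.027),q.mean(0))
    q=near(.463,-.175,.08,.132,.1425);print("plate",len(q),cv2.minAreaRect((q[:,:2]*1000).astype(np.float32)),q.mean(0))
c=robot.capture("scene")
i=np.hstack([cv2.resize(robot.capture("scene")["pixels"][160:240,315:395],(400,400),interpolation=3),cv2.resize(robot.capture("side")["pixels"][280:360,205:285],(400,400),interpolation=3)])
cv2.imwrite("pics/crop.png",i[:,:,::-1])
E
```

```text
scene
cart top [0.12798851 0.1324451  0.13468572]
rim 114 [0.52770875 0.23448805] [0.52769806 0.23448707 0.03211274] [0.52826461 0.23538363 0.12987192]
lug 38 [[4.84000e-01 2.79000e-01 1.08000e-01 6.30000e-02 1.34721e+02]
 [4.92000e-01 2.73000e-01 1.14000e-01 5.20000e-02 1.33165e+02]
 [4.95000e-01 2.82000e-01 1.13000e-01 5.80000e-02 1.24486e+02]
 [5.01000e-01 2.89000e-01 1.16000e-01 6.00000e-02 1.15824e+02]
 [5.04000e-01 2.88000e-01 1.14000e-01 5.80000e-02 1.14383e+02]
 [5.10000e-01 2.79000e-01 1.19000e-01 4.80000e-02 1.12055e+02]
 [5.10000e-01 2.91000e-01 1.14000e-01 5.90000e-02 1.07382e+02]
 [5.13000e-01 2.85000e-01 1.15000e-01 5.20000e-02 1.06045e+02]
 [5.14000e-01 2.89000e-01 1.09000e-01 5.70000e-02 1.04200e+02]
 [5.14000e-01 2.90000e-01 1.05000e-01 5.70000e-02 1.03705e+02]
 [5.23000e-01 2.82000e-01 1.12000e-01 4.80000e-02 9.52640e+01]
 [5.20000e-01 2.86000e-01 1.03000e-01 5.20000e-02 9.84680e+01]
 [5.25000e-01 2.86000e-01 1.03000e-01 5.20000e-02 9.25450e+01]]
handle 113 [ 0.46096501 -0.17064991] 0.2055574405134113 top [ 0.47027012 -0.17199285  0.20437677]
collar 141 [ 0.45529395
[... 802 characters left out ...]
 [4.90000e-01 2.77000e-01 1.11000e-01 5.40000e-02 1.32729e+02]
 [4.94000e-01 2.82000e-01 1.11000e-01 5.40000e-02 1.26260e+02]
 [4.98000e-01 2.87000e-01 1.15000e-01 5.60000e-02 1.20190e+02]
 [5.00000e-01 2.90000e-01 1.15000e-01 5.80000e-02 1.16306e+02]
 [4.96000e-01 2.90000e-01 1.12000e-01 5.90000e-02 1.19850e+02]
 [5.06000e-01 2.94000e-01 1.01000e-01 5.90000e-02 1.09532e+02]]
handle 143 [ 0.46326207 -0.16825829] 0.2054640122826722 top [ 0.45992966 -0.1595606   0.20398271]
collar 160 [ 0.4650291 -0.1800125] [ 0.46152351 -0.16528751  0.14586613]
plate 542 ((462.63946533203125, -167.5052490234375), (114.20830535888672, 81.47374725341797), 72.94442749023438) [ 0.44973036 -0.157984    0.1401776 ]
```

View pics/crop.png

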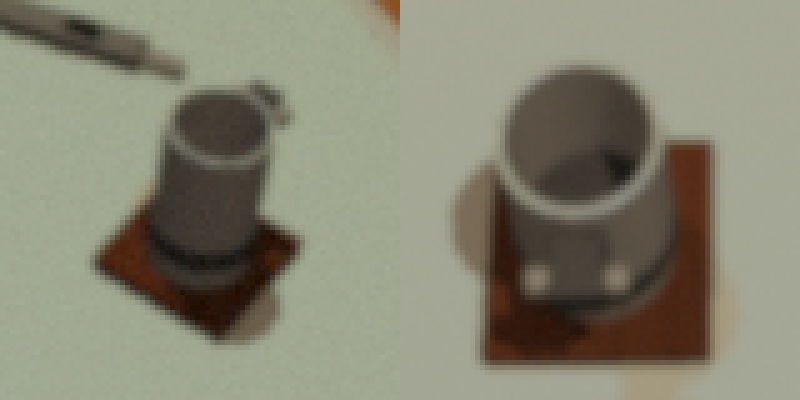

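The crop shows the lug with its two bolts toward about +113° in world, with the mouth open and the plunger dark inside. I now move above the brush, turning about 23° so that the fingers close along the lug line.

```bash
python3 -c "
from workcell import robot; s=robot.observe(); print(s['ee_rot'],robot.grip_depth,s['contact_force'],s['time_s'])"
python3 -m crank '[[1,-0.013,-0.034,0.01,0.064],[1,-0.013,-0.034,0.01,0.064],[1,-0.013,-0.034,0.01,0.064],[1,-0.012,-0.034,0.01,0.064],[1,-0.012,-0.034,0.01,0],[1,0,0,0,0],[1,0,0,0,0],[1,0,0,0,0]]'
python3 - <<'E'
from h import *
c=robot.capture("wrist"); save(c,"w1"); print(np.round(c["pose"],3).tolist())
for n,z in [("brush_grip",.176),("brush",.14),("stand_hole",.14)]:
    for r in robot.landmark_of(c,n)[:3]: print(n,np.round(r["position"]),round(r["conf"],2),np.round(atz(c,r["position"],z),4))
P=cloud(c).reshape(-1,3)
q=P[(np.hypot(P[:,0]-.462,P[:,1]+.1695)<.03)&(P[:,2]>.2)&(P[:,2]<.22)]; print("top",len(q),np.median(q,0),circ(q,.012),circ(q[q[:,2]>.208],.012),(q[:,:2].max(0)+q[:,:2].min(0))/2)
q=P[(np.hypot(P[:,0]-.462,P[:,1]+.1695)<.035)&(P[:,2]>.1425)&(P[:,2]<.15)]; print("collar",len(q),cv2.minEnclosingCircle((q[:,:2]*1000).astype(np.float32)))
q=P[(np.hypot(P[:,0]-.462,P[:,1]+.1695)<.085)&(P[:,2]>.132)&(P[:,2]<.15)]; print(cv2.minAreaRect((q[:,:2]*1000).astype(np.float32)))
E
```

```text
[ 2.08221785e-05  7.07122959e-01  7.07090602e-01 -3.16639241e-06] 0.0539 [-0.07804235 -0.46297402 -0.60064515] 0.95
time_s: 1.62
eef_pos: [0.4619, -0.1701, 0.3538]
ee_rot: [-0.0, 0.552, 0.834, 0.0]
contact_force: [-0.6, 0.4, 0.2]
width: 0.0853
grasp_force: 0.0
[[0.92, -0.373, -0.117, 0.433], [0.391, 0.879, 0.273, -0.101], [0.001, -0.297, 0.955, 0.424], [0.0, 0.0, 0.0, 1.0]]
brush_grip [229. 425.] 0.81 [ 0.584  -0.1346  0.176 ]
brush_grip [210. 279.] 0.72 [ 0.4639 -0.1681  0.176 ]
brush_grip [340. 285.] 0.58 [ 0.5196 -0.283   0.176 ]
brush [200. 280.] 0.89 [ 0.4659 -0.1678  0.14  ]
brush [216. 410.] 0.83 [ 0.5854 -0.1345  0.14  ]
brush [320. 286.] 0.72 [ 0.5235 -0.2859  0.14  ]
stand_hole [116. 450.] 0.18 [ 0.5722 -0.0402  0.14  ]
top 894 [ 0.46222898 -0.16559975  0.21181673] [ 0.46371295 -0.16883264] [ 0.46525188 -0.17075914] [ 0.46305437 -0.16710327]
collar 1637 ((459.7764892578125, -168.28912353515625), 30.28546714782715)
((463.1448059082031, -167.76719665527344), (110.66523742675781, 80.48636627197266), 72.0597152709961)
```

View pics/w1.png

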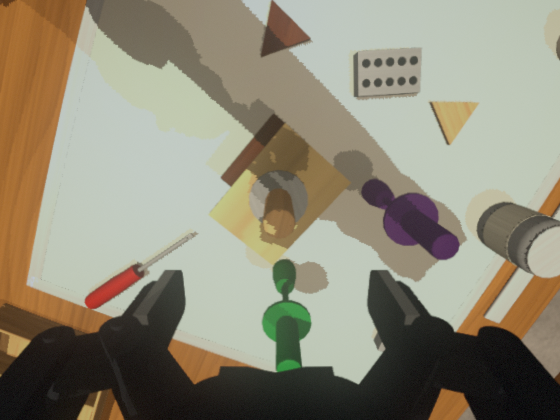

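The wrist view shows the wooden brush at about (205,279) with purple at (225,420) and green at (330,287). The fingers close across the image, at 23° in world, so I need another 90° to put them on the lug line.

```bash
python3 -m crank '[[1,0.001,0.002,0,0.077],[1,0,0,0,0.077],[1,0,0,0,0.077],[1,0,0,0,0.077],[1,0,0,0,0.077],[1,0,0,0,0.077],[1,0,0,0,0.077],[1,0,0,0,0.077],[1,0,0,0,0.077],[1,0,0,0,0.077]]'
python3 -m crank '[[1,0,0,0,0.077],[1,0,0,0,0.077],[1,0,0,0,0.077],[1,0,0,0,0],[1,0,0,0,0]]'
python3 - <<'E'
from h import *
print(robot.observe()["joint_positions"])
c=robot.capture("wrist"); print(np.round(c["pose"],3).tolist())
for n,z in [("brush_grip",.176),("brush",.14),("stand_hole",.14)]:
    for r in robot.landmark_of(c,n)[:3]: print(n,np.round(r["position"]),round(r["conf"],2),np.round(atz(c,r["position"],z),4))
P=cloud(c).reshape(-1,3)
q=P[(np.hypot(P[:,0]-.462,P[:,1]+.1695)<.03)&(P[:,2]>.2)&(P[:,2]<.22)]; print("top",len(q),np.median(q,0),circ(q,.012),circ(q[q[:,2]>.208],.012),(q[:,:2].max(0)+q[:,:2].min(0))/2)
q=P[(np.hypot(P[:,0]-.462,P[:,1]+.1695)<.085)&(P[:,2]>.132)&(P[:,2]<.15)]; print(cv2.minAreaRect((q[:,:2]*1000).astype(np.float32)))
E
```

```text
time_s: 2.65
eef_pos: [0.4633, -0.167, 0.3536]
ee_rot: [-0.0, -0.024, 1.0, 0.0]
contact_force: [0.7, -1.0, -0.4]
width: 0.0854
grasp_force: 0.0
time_s: 3.07
eef_pos: [0.4632, -0.1673, 0.3536]
ee_rot: [-0.0, -0.2, 0.98, 0.0]
contact_force: [0.7, 0.9, -0.6]
width: 0.0851
grasp_force: 0.0
[-3.46529575e-01  7.00338271e-02  7.06351285e-03  1.50829942e+00
  1.62731197e-05 -7.48325131e-01]
[[-0.392, -0.879, -0.273, 0.394], [0.92, -0.374, -0.116, -0.197], [-0.0, -0.297, 0.955, 0.424], [0.0, 0.0, 0.0, 1.0]]
brush_grip [214. 273.] 0.74 [ 0.4663 -0.1691  0.176 ]
brush_grip [329. 252.] 0.71 [ 0.5771 -0.1431  0.176 ]
brush_grip [218. 113.] 0.58 [ 0.5213 -0.2907  0.176 ]
brush [204. 277.] 0.82 [ 0.4661 -0.1654  0.14  ]
brush [205. 132.] 0.79 [ 0.5208 -0.2907  0.14  ]
brush [312. 253.] 0.57 [ 0.5828 -0.1428  0.14  ]
top 898 [ 0.4612792  -0.1686912   0.21185018] [ 0.46451267 -0.16727822] [ 0.46674002 -0.16622528] [ 0.46298167 -0.16800054]
((463.5244445800781, -167.87460327148438), (110.46615600585938, 80.41553497314453), 72.11780548095703)
```

```bash
python3 -m crank '[[1,0,0,-0.03,0],[1,0,0,-0.03,0],[1,0,0,-0.03,0],[1,0,0,-0.02,0],[1,0,0,-0.015,0],[1,0,0,0,0],[1,0,0,0,0]]'
python3 -m crank '[[0,0,0,0,0],[0,0,0,0,0],[0,0,0,0,0],[0,0,0,0,0],[0,0,0,0,0],[0,0,0,0,0],[0,0,0,0,0],[0,0,0,0,0]]' 80
```

```text
time_s: 3.85
eef_pos: [0.4626, -0.1679, 0.2286]
ee_rot: [-0.001, -0.2, 0.98, 0.0]
contact_force: [0.2, -0.5, 0.7]
width: 0.0855
grasp_force: 0.0
time_s: 4.52
eef_pos: [0.4633, -0.1681, 0.2297]
ee_rot: [0.001, -0.2, 0.98, -0.0]
contact_force: [-1.1, 1.2, 6.5]
width: 0.0223
grasp_force: 78.0
```

```bash
python3 -m crank '[[0,0,0,0.01,0],[0,0,0,0.025,0],[0,0,0,0.03,0],[0,0,0,0.03,0],[0,0,0,0.03,0],[0,0,0,0.025,0],[0,0,0,0,0],[0,0,0,0,0],[0,0,0,0,0],[0,0,0,0,0]]'
python3 - <<'E'
from h import *
c=robot.capture("side"); save(c,"s2")
cc=robot.capture("wrist"); save(cc,"w2")
for n in ("brush_tip","brush_grip"):
  for r in robot.landmark_of(c,n)[:3]: print(n,np.round(r["position"]),round(r["conf"],2),np.round(atz(c,r["position"],.157 if n[6]=='t' else .321),4))
E
```

```text
time_s: 5.35
eef_pos: [0.4626, -0.1678, 0.3774]
ee_rot: [-0.001, -0.201, 0.98, 0.001]
contact_force: [-0.2, 0.2, -1.6]
width: 0.0221
grasp_force: 78.4
brush_tip [172. 327.] 0.63 [ 0.4874 -0.1525  0.157 ]
brush_grip [159. 288.] 0.78 [ 0.5301 -0.0047  0.321 ]
brush_grip [114. 347.] 0.6 [ 0.4662 -0.1808  0.321 ]
brush_grip [130. 331.] 0.59 [ 0.4798 -0.117   0.321 ]
```

View pics/s2.png

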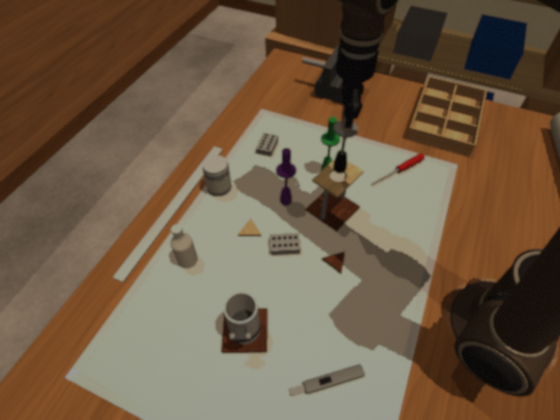

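The brush is held above the stand plate, with its head at (340,165). I carry it over the cartridge.

```bash
python3 -m crank '[[0,0.003,0.02,0,0],[0,0.005,0.034,0,0],[0,0.005,0.034,0,0],[0,0.005,0.034,0,0],[0,0.005,0.034,0,0],[0,0.005,0.034,0,0],[0,0.005,0.034,0,0],[0,0.005,0.034,0,0],[0,0.005,0.034,0,0],[0,0.005,0.034,0,0]]'
python3 - <<'E'
from h import *
c=robot.capture("wrist"); save(c,"w3")
P=cloud(c).reshape(-1,3)
q=P[(np.hypot(P[:,0]-.527,P[:,1]-.2365)<.05)&(P[:,2]>.125)&(P[:,2]<.138)]; print("rim",len(q),q.mean(0),circ(q,.032),circ(q))
q=P[(np.hypot(P[:,0]-.527,P[:,1]-.2365)<.08)&(P[:,2]>.006)&(P[:,2]<.02)]; print("foot",len(q),cv2.minAreaRect((q[:,:2]*1000).astype(np.float32)))
for n in ("cartridge_mouth",):
  for r in robot.landmark_of(c,n)[:3]: print(n,np.round(r["position"]),round(r["conf"],2),np.round(atz(c,r["position"],.13),4))
E
python3 -m crank '[[0,0.005,0.034,0,0],[0,0.005,0.034,0,0],[0,0.0035,0.0115,0,0],[0,0,0,0,0],[0,0,0,0,0],[0,0,0,0,0],[0,0,0,0,0]]'
python3 - <<'E'
from h import *
print(robot.observe()["contact_force"])
for cam in("wrist","side","scene"):
    c=robot.capture(cam); save(c,cam+"4"); 
    P=cloud(c).reshape(-1,3)
    q=P[(np.hypot(P[:,0]-.527,P[:,1]-.2365)<.05)&(P[:,2]>.125)&(P[:,2]<.138)]; print("rim",len(q),q.mean(0),circ(q,.032),circ(q))
    q=P[(np.hypot(P[:,0]-.527,P[:,1]-.2365)<.08)&(P[:,2]>.006)&(P[:,2]<.02)]; print("foot",len(q),cv2.minAreaRect((q[:,:2]*1000).astype(np.float32)))
    for n in ("brush_tip","cartridge_mouth"):
      for r in robot.landmark_of(c,n)[:3]: print(cam,n,np.round(r["position"]),round(r["conf"],2),np.round(atz(c,r["position"],.13 if n[0]=='c' else .16),4))
    q=P[(np.hypot(P[:,0]-.527,P[:,1]-.2365)<.03)&(P[:,2]>.162)&(P[:,2]<.2)]; print("head",len(q),circ(q,.016))
E
```

```text
time_s: 6.38
eef_pos: [0.5108, 0.1597, 0.3786]
ee_rot: [-0.0, -0.201, 0.98, -0.0]
contact_force: [0.9, -0.4, -1.4]
width: 0.0224
grasp_force: 78.5
rim 633 [0.52203118 0.24367353 0.12929235] [0.52861266 0.23701631] [0.52846776 0.23713229 0.03176542]
foot 1567 ((513.7403564453125, 230.74940490722656), (67.20995330810547, 100.24005126953125), 24.818971633911133)
cartridge_mouth [234. 333.] 0.64 [0.5292 0.2336 0.13  ]
time_s: 7.07
eef_pos: [0.5244, 0.2362, 0.3792]
ee_rot: [0.0, -0.2, 0.98, -0.0]
contact_force: [0.3, 0.0, -1.5]
width: 0.0224
grasp_force: 78.8
[ 0.2731431   0.00354841 -1.50677385]
rim 603 [0.52023478 0.23420505 0.12967457] [0.52882142 0.23755682] [0.52849918 0.23742681 0.03154024]
foot 1885 ((528.6507568359375, 237.49234008789062), (99.44022369384766, 100.3979263305664), 24.575014114379883)
wrist brush_tip [110.  11.] 0.92 [ 0.5418 -0.017   0.16  ]
wrist brush_tip [204. 277.] 0.77 [0.5287 0.2384 0.16  ]
wrist cartridge_mouth [196. 272.] 0.82 [0.5305 0.2332 0.13  ]
head 439 [0.52479586 0.2353913 ]
rim 194 [0.52303246 0.24595702 0.12978324] [0.52614281 0.23791316] [0.5260647
[... 179 characters left out ...]
356 0.16  ]
side brush_tip [377. 332.] 0.69 [0.315  0.2998 0.16  ]
side brush_tip [172. 327.] 0.57 [ 0.4862 -0.1482  0.16  ]
side cartridge_mouth [305. 238.] 0.95 [0.5344 0.2352 0.13  ]
head 164 [0.52251931 0.23522772]
rim 95 [0.5328772  0.23040732 0.12992919] [0.52752014 0.234536  ] [0.52779527 0.23443071 0.03151697]
foot 459 ((534.8532104492188, 232.10916137695312), (150.27450561523438, 137.78453063964844), 60.568660736083984)
scene brush_tip [177. 359.] 0.75 [0.521  0.2367 0.16  ]
scene brush_tip [270. 260.] 0.66 [ 0.6857 -0.1749  0.16  ]
scene brush_tip [273. 196.] 0.48 [ 0.6206 -0.3278  0.16  ]
scene cartridge_mouth [184. 360.] 0.62 [0.5272 0.2409 0.13  ]
head 92 [0.52161039 0.23451074]
```

View pics/w3.png

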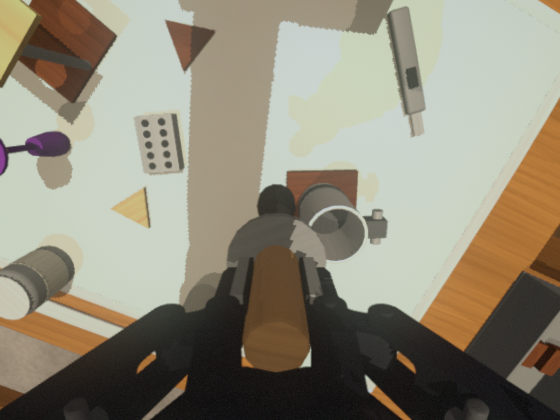

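The wrist picture shows the mouth at (335,220), the lug on its right at (376,224) and the brush head at (275,200). The lug lies at about 114.7° in world, and the brush needs (+4,+2) mm to be centred. I lower it most of the way now, then feel for the plunger.

```bash
cat > chk.py <<'E'
import sys
from workcell import robot
s=robot.observe(); f=s["contact_force"]; print("t %.2f tip %.4f f %s"%(s["time_s"],s["eef_pos"][2]-.2177,[round(float(a),2) for a in f]))
sys.exit(f[2]>0.3)
E
python3 -m crank '[[0,0.004,0.002,0,0],[0,0,0,0,0],[0,0,0,-0.02,0],[0,0,0,-0.025,0],[0,0,0,-0.025,0],[0,0,0,-0.02,0],[0,0,0,-0.012,0],[0,0,0,0,0],[0,0,0,0,0],[0,0,0,0,0]]' && python3 chk.py
```

```text
time_s: 8.35
eef_pos: [0.5289, 0.2397, 0.278]
ee_rot: [0.001, -0.201, 0.98, 0.0]
contact_force: [-0.2, -0.1, -0.7]
width: 0.0226
grasp_force: 78.8
t 8.35 tip 0.0603 f [-0.17, -0.07, -0.74]False
```

```bash
sed -i 's/sys.exit(.*/sys.exit(int(f[2]>0.5))/' chk.py
q() { tail -0; }
python3 -m crank '[[0,0,0,-0.002,0],[0,0,0,-0.002,0],[0,0,0,-0.002,0],[0,0,0,0,0]]' >/dev/null && python3 chk.py && 
python3 -m crank '[[0,0,0,-0.002,0],[0,0,0,0,0],[0,0,0,0,0]]' >/dev/null && python3 chk.py && 
python3 -m crank '[[0,0,0,-0.002,0],[0,0,0,0,0],[0,0,0,0,0]]' >/dev/null && python3 chk.py && 
python3 -m crank '[[0,0,0,-0.002,0],[0,0,0,0,0],[0,0,0,0,0]]' >/dev/null && python3 chk.py && 
python3 -m crank '[[0,0,0,-0.002,0],[0,0,0,0,0],[0,0,0,0,0]]' >/dev/null && python3 chk.py && 
python3 -m crank '[[0,0,0,-0.002,0],[0,0,0,0,0],[0,0,0,0,0]]' >/dev/null && python3 chk.py && 
python3 -m crank '[[0,0,0,-0.002,0],[0,0,0,0,0],[0,0,0,0,0]]' >/dev/null && python3 chk.py && 
python3 -m crank '[[0,0,0,-0.002,0],[0,0,0,0,0],[0,0,0,0,0]]' >/dev/null && python3 chk.py
```

```text
t 8.68 tip 0.0531 f [0.35, -0.71, -1.58]
t 8.93 tip 0.0511 f [0.85, 0.94, -1.61]
t 9.18 tip 0.0491 f [-0.6, 0.62, -1.59]
t 9.43 tip 0.0470 f [0.46, 0.29, -1.42]
t 9.68 tip 0.0450 f [0.35, 0.75, -2.53]
t 9.93 tip 0.0430 f [0.69, -0.52, -1.91]
t 10.18 tip 0.0410 f [-0.05, -0.19, -1.38]
t 10.43 tip 0.0390 f [-0.03, -0.84, -1.35]
```

```bash
python3 -m crank '[[0,0,0,-0.002,0],[0,0,0,0,0],[0,0,0,0,0]]' >/dev/null && python3 chk.py && 
python3 -m crank '[[0,0,0,-0.002,0],[0,0,0,0,0],[0,0,0,0,0]]' >/dev/null && python3 chk.py && 
python3 -m crank '[[0,0,0,-0.002,0],[0,0,0,0,0],[0,0,0,0,0]]' >/dev/null && python3 chk.py && 
python3 -m crank '[[0,0,0,-0.002,0],[0,0,0,0,0],[0,0,0,0,0]]' >/dev/null && python3 chk.py && 
python3 -m crank '[[0,0,0,-0.002,0],[0,0,0,0,0],[0,0,0,0,0]]' >/dev/null && python3 chk.py && 
python3 -m crank '[[0,0,0,-0.002,0],[0,0,0,0,0],[0,0,0,0,0]]' >/dev/null && python3 chk.py && 
python3 -m crank '[[0,0,0,-0.002,0],[0,0,0,0,0],[0,0,0,0,0]]' >/dev/null && python3 chk.py && 
python3 -m crank '[[0,0,0,-0.002,0],[0,0,0,0,0],[0,0,0,0,0]]' >/dev/null && python3 chk.py && 
python3 -m crank '[[0,0,0,-0.002,0],[0,0,0,0,0],[0,0,0,0,0]]' >/dev/null && python3 chk.py && 
python3 -m crank '[[0,0,0,-0.002,0],[0,0,0,0,0],[0,0,0,0,0]]' >/dev/null && python3 chk.py
```

```text
t 10.68 tip 0.0371 f [0.19, 1.18, -1.15]
t 10.93 tip 0.0350 f [0.29, 0.45, -1.32]
t 11.18 tip 0.0330 f [-0.06, -0.06, -1.93]
t 11.43 tip 0.0310 f [-0.02, 0.41, -1.41]
t 11.68 tip 0.0301 f [-0.77, 0.37, 4.05]
```

Contact is at a tip height of about 30.5 mm, which is plausible (99.5 mm below the rim). I ease off 1 mm, then shift 20 mm toward the lug and read the side force.

```bash
python3 -m crank '[[0,0,0,0.001,0],[0,0,0,0,0],[0,0,0,0,0]]' |grep eef; python3 chk.py
python3 -m crank '[[0,-0.0028,0.006,0,0],[0,-0.0028,0.006,0,0],[0,-0.0028,0.0062,0,0],[0,0,0,0,0],[0,0,0,0,0]]' |grep eef; python3 chk.py
python3 -m crank '[[0,0,0,0,0]]' |grep eef; python3 chk.py
python3 -m crank '[[0,0,0,0,0]]' |grep eef; python3 chk.py
```

```text
eef_pos: [0.5284, 0.2395, 0.2478]
t 11.93 tip 0.0301 f [0.75, -0.09, 1.35]
eef_pos: [0.52, 0.2582, 0.2482]
t 12.35 tip 0.0305 f [0.79, -1.29, 3.98]
eef_pos: [0.5201, 0.2578, 0.2482]
t 12.43 tip 0.0305 f [0.33, -2.34, 4.87]
eef_pos: [0.5202, 0.2577, 0.2482]
t 12.52 tip 0.0305 f [0.96, -2.27, 5.37]
```

Side force is about 2.3 N toward the lug wall, and plunger contact is about 6 N. That is a bit firm, so I ease up while starting the upward rub.

```bash
python3 -m crank '[[0,0,0,0.0125,0],[0,0,0,0.015,0],[0,0,0,0.015,0],[0,0,0,0.015,0],[0,0,0,0.015,0],[0,0,0,0.012,0],[0,0,0,0.008,0],[0,0,0,0,0],[0,0,0,0,0],[0,0,0,0,0]]' |grep eef; python3 chk.py
python3 - <<'E'
from h import *
i=[]
for cam,s in(("side",np.s_[250:350,195:295]),("scene",np.s_[135:235,310:410])):
    i.append(cv2.resize(robot.capture(cam)["pixels"][s],(400,400),interpolation=3))
cv2.imwrite("pics/top1.png",np.hstack(i)[:,:,::-1])
E
```

```text
eef_pos: [0.52, 0.2576, 0.3394]
t 13.35 tip 0.1217 f [0.54, -1.11, -0.96]
```

View pics/top1.png

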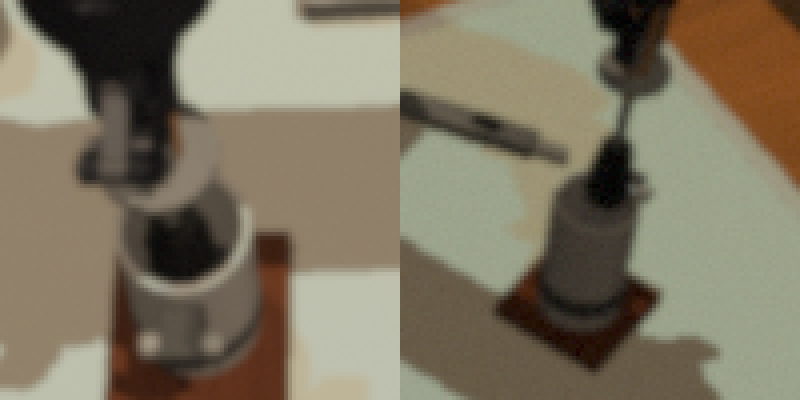

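The head is against the lug-side wall with its lower end about 8 mm inside the rim. I go 2 mm higher, then back down onto the plunger.

```bash
python3 -m crank '[[0,0,0,0.0025,0],[0,0,0,0,0],[0,0,0,0,0]]' |grep eef; python3 chk.py
python3 -m crank '[[0,0,0,-0.012,0],[0,0,0,-0.018,0],[0,0,0,-0.018,0],[0,0,0,-0.018,0],[0,0,0,-0.015,0],[0,0,0,-0.008,0],[0,0,0,-0.004,0],[0,0,0,0,0],[0,0,0,0,0]]' |grep eef; python3 chk.py && python3 -m crank '[[0,0,0,-0.0005,0],[0,0,0,0,0],[0,0,0,0,0]]' |grep eef; python3 chk.py && python3 -m crank '[[0,0,0,-0.0005,0],[0,0,0,0,0],[0,0,0,0,0]]' |grep eef; python3 chk.py
```

```text
eef_pos: [0.52, 0.2577, 0.3428]
t 13.70 tip 0.1251 f [1.21, -2.08, -1.22]
eef_pos: [0.5201, 0.2577, 0.2503]
t 14.45 tip 0.0326 f [0.56, -1.12, -2.88]
eef_pos: [0.5204, 0.2578, 0.2503]
t 14.70 tip 0.0326 f [-0.06, -1.68, 0.34]
eef_pos: [0.5201, 0.2577, 0.2491]
t 14.95 tip 0.0314 f [0.78, -1.51, -0.35]
```

```bash
python3 -m crank '[[0,0,0,-0.0005,0],[0,0,0,0,0],[0,0,0,0,0]]' |grep eef; python3 chk.py && python3 -m crank '[[0,0,0,-0.0005,0],[0,0,0,0,0],[0,0,0,0,0]]' |grep eef; python3 chk.py && python3 -m crank '[[0,0,0,-0.0005,0],[0,0,0,0,0],[0,0,0,0,0]]' |grep eef; python3 chk.py
```

```text
eef_pos: [0.5201, 0.2577, 0.2485]
t 15.20 tip 0.0308 f [1.07, -1.38, -0.4]
eef_pos: [0.5202, 0.2578, 0.2483]
t 15.45 tip 0.0306 f [0.85, -2.28, 2.7]
t 15.45 tip 0.0306 f [0.85, -2.28, 2.7]
```

Back on the plunger with about 4 N at the same height, so it has not slipped. I cross to the opposite wall.

```bash
python3 -m crank '[[0,0,0,0.001,0],[0,0.0044,-0.0096,0,0],[0,0.0044,-0.0096,0,0],[0,0.0044,-0.0096,0,0],[0,0.0045,-0.0098,0,0],[0,0,0,0,0],[0,0,0,0,0],[0,0,0,0,0]]' |grep eef; python3 chk.py && python3 -m crank '[[0,0,0,-0.0005,0],[0,0,0,0,0],[0,0,0,0,0]]' |grep eef; python3 chk.py && python3 -m crank '[[0,0,0,-0.0005,0],[0,0,0,0,0],[0,0,0,0,0]]' |grep eef; python3 chk.py
```

```text
eef_pos: [0.5377, 0.2191, 0.2486]
t 16.12 tip 0.0309 f [0.15, 1.28, -1.49]
eef_pos: [0.5376, 0.2195, 0.2485]
t 16.37 tip 0.0308 f [-0.4, 1.98, -1.23]
eef_pos: [0.5378, 0.2193, 0.2483]
t 16.62 tip 0.0306 f [-1.7, 2.61, 1.01]
```

```bash
python3 -m crank '[[0,0,0,0.0125,0],[0,0,0,0.015,0],[0,0,0,0.015,0],[0,0,0,0.015,0],[0,0,0,0.015,0],[0,0,0,0.0125,0],[0,0,0,0.0085,0],[0,0,0,0,0],[0,0,0,0,0],[0,0,0,0,0]]' |grep eef; python3 chk.py
python3 -m crank '[[0,0,0,0,0]]' |grep eef; python3 chk.py
python3 -m crank '[[0,0,0,0,0]]' |grep eef; python3 chk.py
```

```text
eef_pos: [0.5377, 0.2191, 0.3406]
t 17.45 tip 0.1229 f [-0.77, 0.69, -0.53]
eef_pos: [0.5376, 0.219, 0.3404]
t 17.53 tip 0.1227 f [-0.01, 1.09, 0.09]
eef_pos: [0.5376, 0.219, 0.3405]
t 17.62 tip 0.1228 f [0.13, 2.03, -1.08]
```

```bash
python3 -m crank '[[0,0,0,0.0015,0],[0,0,0,0,0],[0,0,0,0,0]]' |grep eef; python3 chk.py
python3 -m crank '[[0,0,0,-0.012,0],[0,0,0,-0.018,0],[0,0,0,-0.018,0],[0,0,0,-0.018,0],[0,0,0,-0.015,0],[0,0,0,-0.008,0],[0,0,0,-0.004,0],[0,0,0,0,0],[0,0,0,0,0],[0,0,0,0,0]]' |grep eef; python3 chk.py && python3 -m crank '[[0,0,0,-0.0005,0],[0,0,0,0,0],[0,0,0,0,0]]' |grep eef; python3 chk.py && python3 -m crank '[[0,0,0,-0.0005,0],[0,0,0,0,0],[0,0,0,0,0]]' |grep eef; python3 chk.py && python3 -m crank '[[0,0,0,-0.0005,0],[0,0,0,0,0],[0,0,0,0,0]]' |grep eef; python3 chk.py && python3 -m crank '[[0,0,0,-0.0005,0],[0,0,0,0,0],[0,0,0,0,0]]' |grep eef; python3 chk.py
```

```text
eef_pos: [0.5378, 0.2191, 0.3427]
t 17.87 tip 0.1250 f [-0.27, 0.92, -0.61]
eef_pos: [0.538, 0.2192, 0.2506]
t 18.70 tip 0.0329 f [-0.11, 1.43, -2.12]
eef_pos: [0.538, 0.2192, 0.2501]
t 18.95 tip 0.0324 f [-0.64, 1.91, 0.04]
eef_pos: [0.5378, 0.2191, 0.249]
t 19.20 tip 0.0313 f [-0.2, 1.71, 0.27]
eef_pos: [0.5378, 0.2191, 0.2484]
t 19.45 tip 0.0307 f [0.3, 2.69, 0.6]
t 19.45 tip 0.0307 f [0.3, 2.69, 0.6]
```

```bash
python3 -m crank '[[0,0,0,-0.0005,0],[0,0,0,0,0],[0,0,0,0,0]]' |grep eef; python3 chk.py; python3 -m crank '[[0,0,0,0,0]]' >/dev/null; python3 chk.py
```

```text
eef_pos: [0.5379, 0.2192, 0.2483]
t 19.70 tip 0.0306 f [-0.98, 1.0, 2.55]
t 19.78 tip 0.0306 f [-1.39, 2.49, 3.37]
```

Plunger touched again with about 4.5 N. I centre the brush, withdraw and carry it back to the stand.

```bash
python3 -m crank '[[0,0,0,0.002,0],[0,-0.0045,0.0095,0,0],[0,-0.0048,0.0095,0,0],[0,0,0,0.015,0],[0,0,0,0.025,0],[0,0,0,0.03,0],[0,0,0,0.03,0],[0,0,0,0.025,0],[0,0,0,0.01,0],[0,0,0,0,0]]'|grep eef
python3 -m crank '[[0,-0.003,-0.02,0,0],[0,-0.0055,-0.034,0,0],[0,-0.0055,-0.034,0,0],[0,-0.0055,-0.034,0,0],[0,-0.0055,-0.034,0,0],[0,-0.0055,-0.034,0,0],[0,-0.0055,-0.034,0,0],[0,-0.0055,-0.034,0,0],[0,-0.0055,-0.034,0,0],[0,-0.0055,-0.034,0,0]]'|grep eef
python3 -m crank '[[0,-0.0055,-0.034,0,0],[0,-0.005,-0.03,0,0],[0,-0.002,-0.016,0,0],[0,0,0,0,0],[0,0,0,0,0],[0,0,0,0,0],[0,0,0,0,0]]'
```

```text
eef_pos: [0.5287, 0.239, 0.3878]
eef_pos: [0.4752, -0.089, 0.3834]
time_s: 22.03
eef_pos: [0.4636, -0.1668, 0.3844]
ee_rot: [-0.0, -0.201, 0.98, 0.0]
contact_force: [-0.5, 0.5, -2.1]
width: 0.0219
grasp_force: 78.8
```

Run:
```python
from h import *
for cam in("wrist","side","scene"):
    c=robot.capture(cam); P=cloud(c).reshape(-1,3); d=np.hypot(P[:,0]-.463,P[:,1]+.168)
    q=P[(d<.03)&(P[:,2]>.172)&(P[:,2]<.19)]; print(cam,"head",len(q),circ(q,.017))
    q=P[(d<.085)&(P[:,2]>.134)&(P[:,2]<.146)]; print(" plate",len(q),cv2.minAreaRect((q[:,:2]*1000).astype(np.float32)))
    q=P[(d<.04)&(P[:,2]>.285)&(P[:,2]<.305)]; print(" collar",len(q),q.mean(0) if len(q) else 0, cv2.minEnclosingCircle((q[:,:2]*1000).astype(np.float32)) if len(q) else 0)
    if cam!="scene":
        i=cv2.resize(c["pixels"][100:220,270:390] if cam=="side" else c["pixels"][100:300,180:380],(400,400),interpolation=3)
        I=i if cam=="wrist" else np.hstack([I,i])
cv2.imwrite("pics/ins.png",I[:,:,::-1])
```

```text
wrist head 136 [ 0.46419099 -0.1672442 ]
 plate 5451 ((463.608642578125, -167.99705505371094), (110.45496368408203, 80.61245727539062), 72.05936431884766)
 collar 3332 [ 0.45122786 -0.17281123  0.29981303] ((463.4317321777344, -167.56661987304688), 26.78922462463379)
side head 70 [ 0.46369389 -0.16760712]
 plate 811 ((462.83843994140625, -167.77813720703125), (113.72875213623047, 83.07283782958984), 72.97352600097656)
 collar 247 [ 0.46234499 -0.15881698  0.30059305] ((462.9208068847656, -165.8070068359375), 27.98362159729004)
scene head 46 [ 0.46119854 -0.17020414]
 plate 654 ((462.2115783691406, -169.46942138671875), (107.62751770019531, 87.75637817382812), 71.92646789550781)
 collar 148 [ 0.47242317 -0.17109676  0.30079426] ((464.7133483886719, -169.3122100830078), 26.787019729614258)
```

View pics/ins.png

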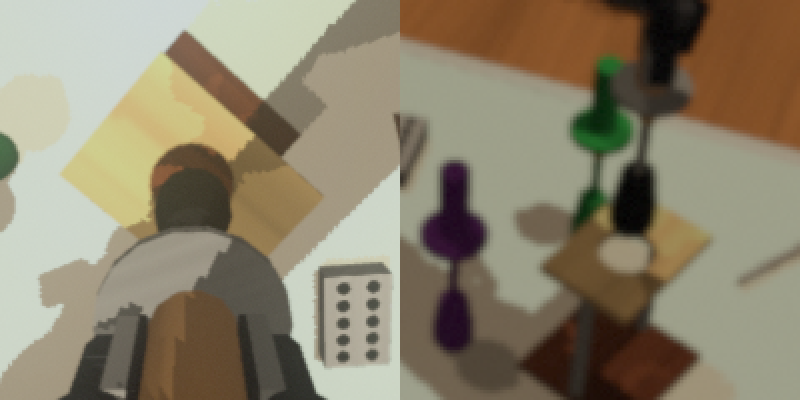

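The head lines up with the hole to within about 1 mm (head centre about (.464,-.167), plate centre (.4635,-.168)). I lower it.

```bash
python3 -m crank '[[0,-0.0003,-0.0006,-0.015,0],[0,0,0,-0.015,0],[0,0,0,-0.015,0],[0,0,0,0,0],[0,0,0,0,0]]'|grep -E "eef|contact"
python3 -m crank '[[0,0,0,-0.02,0],[0,0,0,-0.025,0],[0,0,0,-0.025,0],[0,0,0,-0.02,0],[0,0,0,-0.01,0],[0,0,0,-0.005,0],[0,0,0,0,0],[0,0,0,0,0]]'|grep -E "eef|contact"; python3 chk.py && python3 -m crank '[[0,0,0,-0.001,0],[0,0,0,0,0],[0,0,0,0,0]]' |grep eef; python3 chk.py && python3 -m crank '[[0,0,0,-0.001,0],[0,0,0,0,0],[0,0,0,0,0]]' |grep eef; python3 chk.py && python3 -m crank '[[0,0,0,-0.001,0],[0,0,0,0,0],[0,0,0,0,0]]' |grep eef; python3 chk.py && python3 -m crank '[[0,0,0,-0.001,0],[0,0,0,0,0],[0,0,0,0,0]]' |grep eef; python3 chk.py&& python3 -m crank '[[0,0,0,-0.001,0],[0,0,0,0,0],[0,0,0,0,0]]' |grep eef; python3 chk.py
```

```text
eef_pos: [0.463, -0.1679, 0.3396]
contact_force: [-0.0, -0.2, -0.3]
eef_pos: [0.4638, -0.1686, 0.2363]
contact_force: [0.5, -0.6, -1.6]
t 23.27 tip 0.0186 f [0.49, -0.65, -1.55]
eef_pos: [0.4636, -0.1686, 0.2348]
t 23.52 tip 0.0171 f [0.22, -0.09, -2.28]
eef_pos: [0.4632, -0.1685, 0.2329]
t 23.77 tip 0.0152 f [-0.63, -0.66, -1.4]
eef_pos: [0.4632, -0.1685, 0.2318]
t 24.02 tip 0.0141 f [0.18, 0.77, -1.57]
eef_pos: [0.4632, -0.1685, 0.2308]
t 24.27 tip 0.0131 f [0.37, -0.21, -1.75]
eef_pos: [0.4632, -0.1685, 0.2298]
t 24.52 tip 0.0121 f [0.38, -0.16, -1.63]
```

```bash
python3 -m crank '[[0,0,0,-0.0005,0],[0,0,0,0,0],[0,0,0,0,0]]' |grep eef; python3 chk.py && python3 -m crank '[[0,0,0,-0.0005,0],[0,0,0,0,0],[0,0,0,0,0]]' |grep eef; python3 chk.py && python3 -m crank '[[0,0,0,-0.0005,0],[0,0,0,0,0],[0,0,0,0,0]]' |grep eef; python3 chk.py
```

```text
eef_pos: [0.4632, -0.1685, 0.2297]
t 24.77 tip 0.0120 f [-1.89, 1.08, 3.35]
t 24.77 tip 0.0120 f [-1.89, 1.08, 3.35]
t 24.77 tip 0.0120 f [-1.89, 1.08, 3.35]
```

Seated at exactly the original grip height. I release and retreat straight up.

```bash
python3 -m crank '[[1,0,0,0,0],[1,0,0,0,0],[1,0,0,0,0],[1,0,0,0,0],[1,0,0,0,0],[1,0,0,0,0],[1,0,0,0,0],[1,0,0,0,0]]'|grep -E "eef|width|contact"
python3 -m crank '[[1,0,0,0.015,0],[1,0,0,0.025,0],[1,0,0,0.03,0],[1,0,0,0.03,0],[1,0,0,0.03,0],[1,0,0,0.03,0],[1,0,0,0,0],[1,0,0,0,0],[1,0,0,0,0],[1,0,0,0,0]]'
python3 - <<'E'
from h import *
I=[]
for cam in("wrist","side"):
    c=robot.capture(cam); P=cloud(c).reshape(-1,3); d=np.hypot(P[:,0]-.463,P[:,1]+.168)
    q=P[(d<.022)&(P[:,2]>.2)&(P[:,2]<.225)]; print(cam,"top",np.median(q,0),q[:,2].max())
    q=P[(d<.026)&(d>.016)&(P[:,2]>.1425)&(P[:,2]<.155)]; A=np.c_[q[:,:2]-[.463,-.168],np.ones(len(q))]; print(" collar plane",len(q),np.linalg.lstsq(A,q[:,2],rcond=None)[0])
    I.append(cv2.resize(c["pixels"][100:220,270:390] if cam=="side" else c["pixels"][60:300,160:400],(400,400),interpolation=3))
cv2.imwrite("pics/end.png",np.hstack(I)[:,:,::-1])
E
```

```text
eef_pos: [0.4632, -0.1685, 0.2294]
contact_force: [0.1, -0.2, -0.5]
width: 0.0855
time_s: 26.27
eef_pos: [0.4629, -0.1684, 0.388]
ee_rot: [-0.001, -0.2, 0.98, 0.001]
contact_force: [0.8, 0.5, -0.2]
width: 0.0851
grasp_force: 0.0
wrist top [ 0.46181496 -0.16997065  0.21182955] 0.21373502633798475
 collar plane 937 [ 0.00193724 -0.00252148  0.14519898]
side top [ 0.46238643 -0.16367093  0.21157464] 0.21544455541990382
 collar plane 131 [-0.00626807 -0.00637234  0.14583866]
```

View pics/end.png

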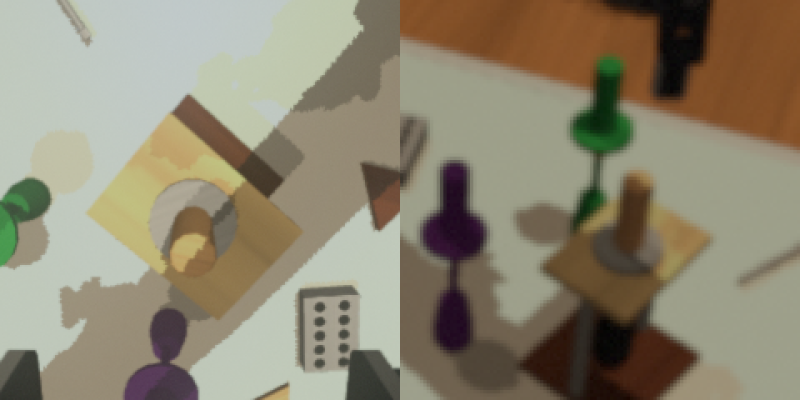

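The brush hangs upright with its collar flat on the plate (collar top at 145 mm, no tilt), and the gripper is clear of it. Handing in.

```bash
python3 -c "
from workcell import robot; print(robot.hand_in())"
```

```text
the job is handed in; nothing more can be done
None
```

The cartridge is scrubbed on the lug side and then the opposite side, from the plunger to about 5 mm inside the rim. Plunger contact stayed at about 7 N or less, with no sign it moved. The brush hangs flat in its stand again, and the job was handed in at about 26 s.

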